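# Pop the sample-port hatch of a bench analyser

## Robot

A 6-joint arm with a two-finger parallel gripper is mounted at the origin on a cart in front of the work surface, level with it; the furniture and walls round the work are solid. World frame = base frame: x ahead of the robot, y to its left, z up, the work surface at z = 0. Lengths are in m, angles in degrees, forces in N, time in s.
With the tool pointing down it reaches from about 0.325 to 0.775 m from the base axis. Payload 9.3 kg.
Tool frame: the origin (TCP) lies between the finger pads; the fingertips stand 19 mm ahead of it and the grasp point (between the pads) is the TCP; x points along the fingers, y is the direction in which the jaws open and shut, and the axes are right-handed (so a half turn about x gives the same grasp; the last joint's range is limited). The gripper opens to 85 mm and grips with 20 to 120 N. Pads are 22 mm wide; open, the fingers measure 114 mm over their backs; the gripper's body (76 mm by 85 mm) begins 54 mm behind the grasp point. The pads swing forward as they close: fully open they stand 13 mm farther back than shut.
Start: joints at [65.111, 14.817, 1.232, 76.415, 0, 81.257], TCP at [0.153, 0.528, 0.25] pointing down, gripper open.
Joint ranges: [-174.27, 174.27], [-52.1, 104.24], [-59.71, 78.15], [-110.17, 111.67], [-87.03, 83.33], [-180, 180]. Speed limits (degrees/s): [127.2, 127.2, 159.86, 180, 180, 180].

## Interface

Orientations are given as [roll, pitch, yaw] about the fixed x, y, z axes, in that order (R = Rz(yaw) Ry(pitch) Rx(roll)).
In Python, from plant import manip gives the robot as it stands. The module is installed in compiled form; this text tells all that it offers. Calls block until the motion is done:
- manip.reach(position, orientation): joint-space move of the TCP to a pose.
- manip.line_to(position, vel=0.15, ori=None, guard=None): straight line of the TCP; ori=None keeps the orientation; vel is the mean speed in m/s. With guard (N) it stops when the force on the tool has changed by that much, and returns True; else False.
- manip.movej(angles): joint-space move.
- manip.set_gripper(opening): finger opening in m; the grip force is fixed at half the most; returns when the fingers have stopped.
- manip.pause(seconds).
- manip.solve_ik(position, orientation): joint angles nearest the present ones, or None.
- manip.observe(): the state.
- manip.camera(name): name is "scene" or "top" or "wrist"; returns the picture (420x560x3 uint8, blue, green, red); there is no depth.
- manip.calibration(name): a dict with "vertical_fov" (degrees; the focal length in pixels is half the picture's height over the tangent of half this angle, whatever the lens; pixels are square), "cx", "cy" (the principal point, pixels), "rvec" (rotation vector, rad) and "tvec" (3), from world to camera coordinates, as OpenCV has them. Camera axes: x right, y down, z forward; pixel columns grow to the right and rows downward; lengths in m; the calibration is good to about 2 mm. A picture is of the moment at which its call begins: read the wrist's pose just before it. calibration takes no time and is no camera call; for the wrist camera it gives the pose at the moment of the call.
A pose or a line that the arm cannot do raises manip.PlanningError and nothing moves.
- manip.hand_in(): hands the job in, once; it reports no verdict.
The state is a dict: "clock": time; "q": joint angles; "joint_velocities": joint speeds; "tau": joint torques, N m; "eef_pos": TCP position; "eef_rot": TCP orientation; "ft_force": force on the tool from outside, world axes, zero at the start; "wrist_torque": the same for the moment, N m; "gripper_width": finger opening in m.
Only numpy, scipy, OpenCV 4.12 (cv2) and the standard library are available. Lean on these libraries where they do the work, as an engineer would, in place of code of your own. Each camera call takes 0.05 s, during which the arm holds its last target.

## Task

Get the white bench analyser ready for a mineral specimen without gripping or lifting anything: first gently push the small black sliding catch aside with a fingertip until it is quite clear of the wide sample hatch, while that hatch stays shut. Then press the wide hatch down once on its dark touch pad, right to the bottom, and draw back so that it pops up, and make sure it stays open; do not push it down again. Leave the narrow hatch shut and the torch, tape roll and stone where they are.

Things in the scene. Friction and masses are not known exactly. Their poses are not given: they have to be found in the camera images.
- analyser: White box-shaped bench instrument, 170 (x) x 230 (y) x 60 mm high, fixed to the table. Origin: centre of its underside, on the table. Its x axis points to its back, y to its left seen from its front, z up; the front (dark display) faces the robot within about 20 degrees. On top: the wide hatch left of the middle, the narrow hatch on the right, the catch in front of the wide hatch on its left part. The flat top panel is 60 mm above the table.
- catch (a joint): Sliding transport catch, m: 0 to 0.003 at the start (its tongue lies over the left front corner of the wide hatch and would block it), grows as it slides along the analyser's +y (left); clear of the hatch from 0.025 (0.03 is a good target), end stop at 0.042. Takes 1 to 2 N and stays where it is left.
- catch_knob (a point): Centre of the flat top of the catch's upright black knob; moves with the catch. The knob is 14 mm (analyser x) x 16 mm (y) and reaches from 72 mm (top of the flat tongue, which points to the hatch) to 95.5 mm above the table, the height of this point. Push it on its right (-y) face; what lies right of it, in front of the hatch, is free above 65 mm, and the hatch front edge is 20 mm behind the knob's centre.
- hatch (a joint): Wide sample hatch, rad: 0 shut and latched, grows as it opens (its hinge is on its far, +x edge, so its front edge rises), 0.75 fully open, -0.1 pressed to the bottom. Push-push latch: pressed past about -0.05 and let go, it unlatches and a damped spring swings it fully open in about 0.5 s (it follows a finger that draws back slowly); pushed to the bottom again from open, it latches shut again.
- hatch_press (a point): Centre of the dark ribbed touch pad on top of the wide hatch, near its front edge, 71 mm above the table when shut; moves with the hatch. The grey hatch is 75 mm (x, front to hinge) x 80 mm (y) x 8 mm, its top 10 mm above the top panel. This point is 14 mm behind the front edge, 61 mm from the hinge. Pressing here takes about 4 N, travels 6 mm down and ends at a firm stop; unlatched after about 3 mm.
- ref_hatch (a joint): Narrow hatch, the same mechanism, rad: 0 shut, grows as it opens. Must stay shut.
- ref_hatch_press (a point): Centre of the touch pad of the narrow hatch (75 x 44 mm), 95 mm to the right (-y) of the wide one's.
- torch_green: Bystander: black torch with a green ring, 32 x 104 x 32 mm, lying right of the analyser. Origin: middle of its underside.
- tape_blue: Bystander: roll of blue tape, 52 mm across, 28 mm high, standing left of the analyser. Origin: middle of its underside.
- limonite: Bystander: brown stone, 40 x 56 x 26 mm, in front of the analyser. Origin: middle of its underside.

How it is judged:
By the outcome, as a careful person would: the job done as asked, in the order asked, and still so for the second after the job is handed in, with the robot touching nothing.
It also fails if it takes over 40 s, if anything falls off the work surface, if the arm or the gripper's body presses on something with over 40 N, if the wrist force passes 120 N, or if a joint passes its speed limit or range.

## Working session

There is one attempt and no reset: what is moved stays moved. The work goes in short steps, each a Python script; the robot and the scene stay as the last script left them, time stands still between calls to the robot, and variables do not carry over. Pictures are saved under pics/ and viewed, and the job is handed in when it is done.

```bash
mkdir -p pics && python3 - <<'E'
from plant import manip
import cv2
s=manip.observe(); print(s['clock'],s['eef_pos'],s['eef_rot'],s['gripper_width'])
for n in ("scene","top","wrist"):
    print(n,manip.calibration(n)); cv2.imwrite(f"pics/a_{n}.png",manip.camera(n))
E
```

```text
0.0 [0.15284081 0.5280626  0.24966726] [ -98.69227106   89.92337833 -114.83772697] 0.08575389957950354
scene {'vertical_fov': 53.012833660662736, 'cx': 277.5946527510458, 'cy': 209.60370089796896, 'rvec': array([ 1.04755742,  2.47647389, -0.92832005]), 'tvec': array([ 0.33338062, -0.2493717 ,  1.3644368 ])}
top {'vertical_fov': 54.49818347464698, 'cx': 279.59652638862343, 'cy': 204.86953931706358, 'rvec': array([ 2.11124384, -2.18029593,  0.1051063 ]), 'tvec': array([0.05666658, 0.55959444, 0.85569673])}
wrist {'vertical_fov': 71.59183114240216, 'cx': 280.56786971379927, 'cy': 213.17869404845194, 'rvec': array([-2.30053678, -1.73146171, -0.27041698]), 'tvec': array([-0.54980068, -0.04034806,  0.38026523])}
```

View pics/a_scene.png

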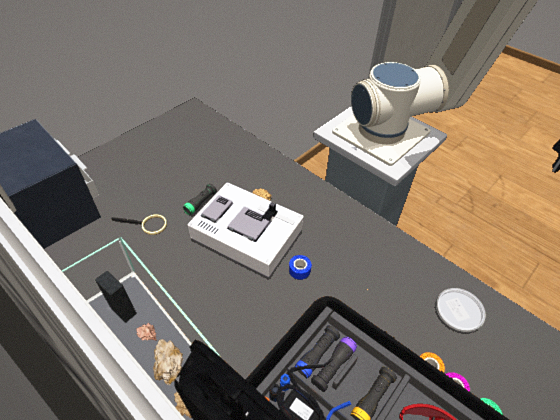

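View pics/a_top.png

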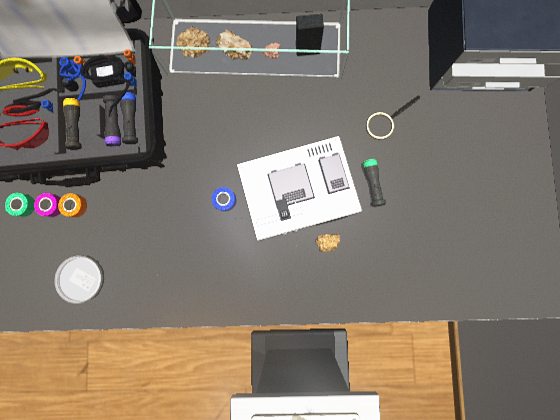

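View pics/a_wrist.png

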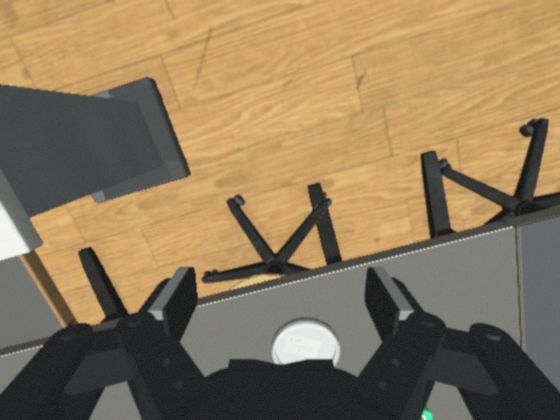

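The scene and top views show the analyser at top px ~(300,188), with its catch at ~(284,210), the wide hatch pad at ~(296,197), the torch at (374,183), the tape at (223,199) and the stone at (328,242). The wrist view shows only floor and table. Next I'll measure from the top view.

```bash
cat > h.py <<'E'
import cv2, numpy as np
from plant import manip
def cam(n,c=None):
    c=c or manip.calibration(n); f=210/np.tan(np.radians(c['vertical_fov']/2))
    K=np.array([[f,0,c['cx']],[0,f,c['cy']],[0,0,1]]); return K,np.array(c['rvec'],float),np.array(c['tvec'],float)
def ray(n,px,z,c=None):
    K,r,t=cam(n,c); R=cv2.Rodrigues(r)[0]; o=-R.T@t
    p=np.atleast_2d(np.array(px,float)); d=(R.T@np.linalg.inv(K)@np.c_[p,np.ones(len(p))].T).T
    return o+d*((z-o[2])/d[:,2])[:,None]
def proj(n,X,c=None):
    K,r,t=cam(n,c); return cv2.projectPoints(np.atleast_2d(np.array(X,float)),r,t,K,None)[0][:,0]
E
python3 - <<'E'
from h import *
im=cv2.imread('pics/a_top.png')
cv2.imwrite('pics/a_topz.png',cv2.resize(im[125:250,215:395],None,fx=4.4,fy=4.4,interpolation=cv2.INTER_CUBIC))
im2=cv2.imread('pics/a_scene.png')
cv2.imwrite('pics/a_scz.png',cv2.resize(im2[170:285,175:320],None,fx=5,fy=5,interpolation=cv2.INTER_CUBIC))
m=(im.min(2)>200).astype(np.uint8)
m[:125]=0;m[250:]=0;m[:,:215]=0;m[:,395:]=0
c=max(cv2.findContours(m,0,2)[0],key=cv2.contourArea)
r=cv2.minAreaRect(c);print(r)
P=ray('top',cv2.boxPoints(r),.06);print(P.round(4)); print([np.linalg.norm(P[i]-P[i-1]).round(4) for i in range(4)],P.mean(0))
E
```

```text
((298.6060791015625, 187.45028686523438), (79.00157165527344, 108.54529571533203), 74.35775756835938)
[[ 0.6499  0.13    0.06  ]
 [ 0.7061 -0.0975  0.06  ]
 [ 0.5395 -0.1342  0.06  ]
 [ 0.485   0.0879  0.06  ]]
[np.float64(0.1702), np.float64(0.2344), np.float64(0.1706), np.float64(0.2287)] [ 0.59510723 -0.00346548  0.06      ]
```

View pics/a_topz.png

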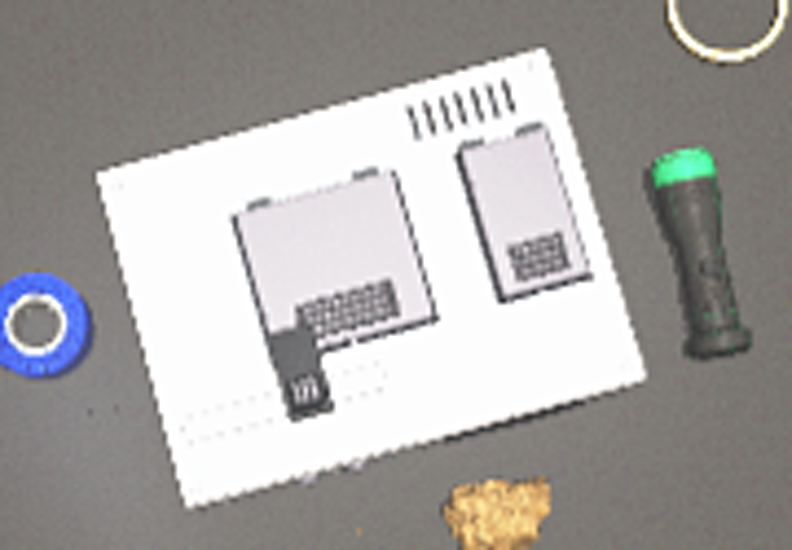

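View pics/a_scz.png

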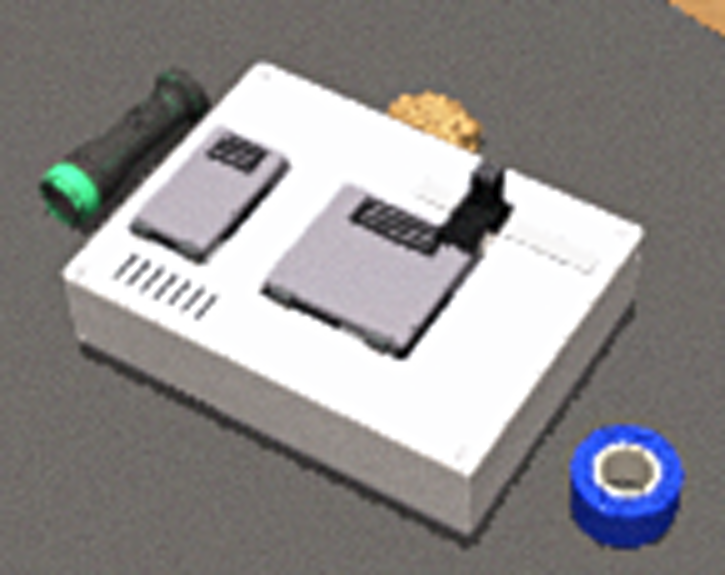

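```bash
cat >> h.py <<'E'
from scipy.spatial.transform import Rotation as Ro
def ori(ydir_deg):
    a=np.radians(ydir_deg); x=np.array([0,0,-1.]); y=np.array([np.cos(a),np.sin(a),0]); z=np.cross(x,y)
    return Ro.from_matrix(np.c_[x,y,z]).as_euler('xyz',degrees=True)
E
python3 - <<'E' 2>&1 | grep -v Gimbal
from h import *
s=manip.observe(); R=Ro.from_euler('xyz',s['eef_rot'],degrees=True).as_matrix(); print(R.round(3))
for a in (13.6,103.6,193.6,-76.4):
    print(a,ori(a).round(2),[None if q is None else np.round(q,1) for q in (manip.solve_ik(p,ori(a)) for p in ([.5,-.01,.3],[.5,0,.1],[.6,0,.1]))])
E
```

```text
[[-0.     0.278  0.961]
 [-0.001  0.961 -0.278]
 [-1.    -0.001 -0.   ]]
13.6 [76.4 90.   0. ] [array([-10.8,   9.3,   1.2,  81.9,   0. ,  65.6]), array([ -9.6,  15.4, -21.1,  53.4,   0. ,  66.8]), array([-8. , 24.2, -7.4, 58.4,  0. , 68.4])]
103.6 [-13.6  90.    0. ] [array([-10.8,   9.3,   1.2,  81.9,   0. , -24.4]), array([ -9.6,  15.4, -21.1,  53.4,   0. , -23.2]), array([ -8. ,  24.2,  -7.4,  58.4,   0. , -21.6])]
193.6 [-103.6   90.     0. ] [array([ -10.8,    9.3,    1.2,   81.9,    0. , -114.4]), array([  -9.6,   15.4,  -21.1,   53.4,    0. , -113.2]), array([  -8. ,   24.2,   -7.4,   58.4,    0. , -111.6])]
-76.4 [166.4  90.    0. ] [array([-10.8,   9.3,   1.2,  81.9,   0. , 155.6]), array([ -9.6,  15.4, -21.1,  53.4,   0. , 156.8]), array([ -8. ,  24.2,  -7.4,  58.4,   0. , 158.4])]
```

```bash
python3 - <<'E' 2>&1 | grep -v Gimbal
from h import *
manip.set_gripper(0.0)
manip.reach([.5,-.01,.32],ori(103.6))
s=manip.observe(); print(s['clock'],s['eef_pos'],s['gripper_width'],s['ft_force'])
c=manip.calibration('wrist'); R=cv2.Rodrigues(np.array(c['rvec']))[0]; o=-R.T@c['tvec']; print('cam',o,R[2])
np.save('b.npy',np.r_[c['rvec'],c['tvec'],c['vertical_fov'],c['cx'],c['cy']])
cv2.imwrite('pics/b_wrist.png',manip.camera('wrist'));cv2.imwrite('pics/b_scene.png',manip.camera('scene'))
E
```

```text
3.2167 [ 0.49995877 -0.00942602  0.31995328] 0.00011970162926724728 [-0.28874857 -0.07969603 -0.70829381]
cam [ 0.4234461  -0.02748602  0.44374189] [ 0.29804592  0.07217224 -0.9518192 ]
```

View pics/b_wrist.png

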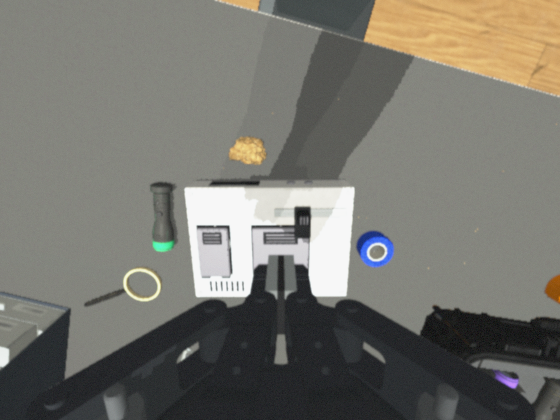

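View pics/b_scene.png

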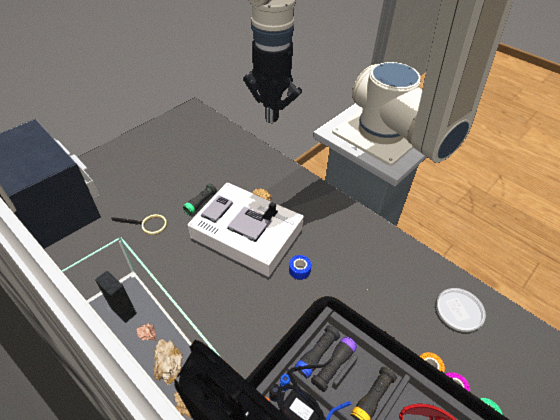

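```bash
python3 - <<'E'
from h import *
v=np.load('b.npy'); c=dict(rvec=v[:3],tvec=v[3:6],vertical_fov=v[6],cx=v[7],cy=v[8])
T=np.array([.49996,-.00943,.31995])
for d in (0,.006,.019,.032): print(d,proj('scene',T-[0,0,d]),proj('wrist',T-[0,0,d],c))
im=cv2.imread('pics/b_wrist.png'); 
cv2.imwrite('pics/b_wz.png',cv2.resize(im[170:305,180:360],None,fx=4.4,fy=4.4,interpolation=cv2.INTER_CUBIC))
im2=cv2.imread('pics/b_scene.png'); cv2.imwrite('pics/b_sz.png',cv2.resize(im2[60:140,225:320],None,fx=6,fy=6,interpolation=cv2.INTER_CUBIC))
E
```

```text
0 [[271.59573422 114.00201516]] [[279.4998867  288.81375457]]
0.006 [[271.5702303  116.37031824]] [[279.54728497 282.25910024]]
0.019 [[271.51584556 121.42050471]] [[279.63837506 269.66235297]]
0.032 [[271.46262498 126.36258695]] [[279.71638905 258.87388412]]
```

View pics/b_wz.png

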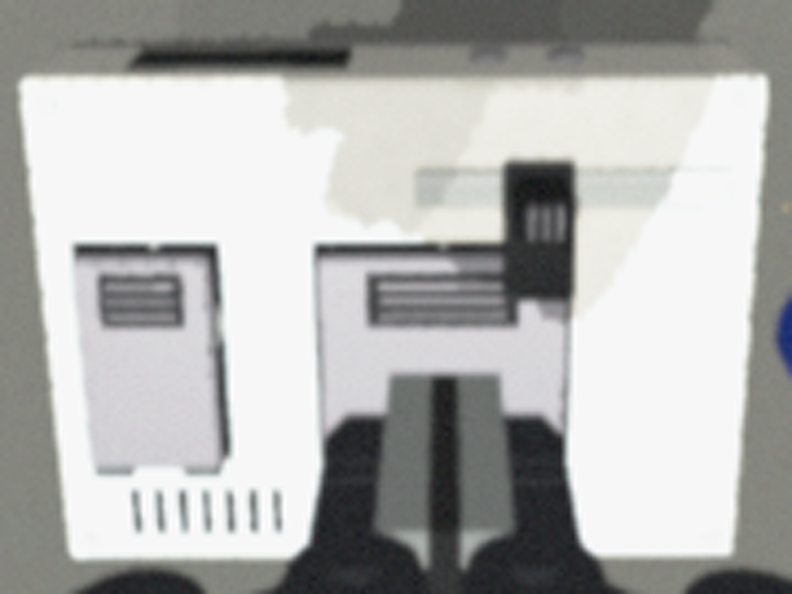

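View pics/b_sz.png

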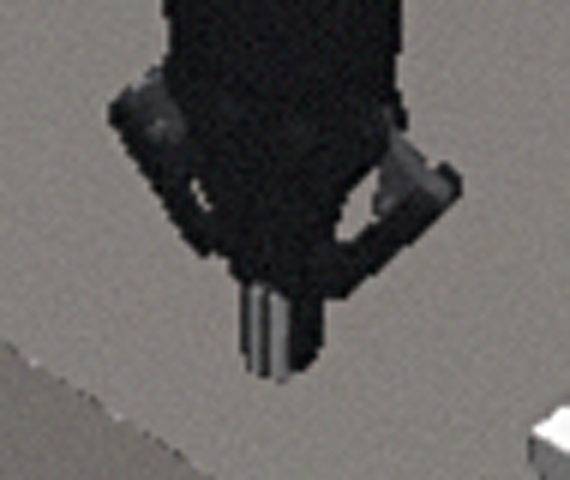

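```bash
python3 - <<'E'
from h import *
v=np.load('b.npy'); c=dict(rvec=v[:3],tvec=v[3:6],vertical_fov=v[6],cx=v[7],cy=v[8])
u=lambda p:(np.array(p,float)+.5)/4.4-.5+[180,170]
C=ray('wrist',u([[20,78],[768,75],[735,556],[70,556]]),.06,c); print(C.round(4)); 
print([np.linalg.norm(C[i]-C[(i+1)%4]).round(4) for i in range(4)],C.mean(0).round(4))
yv=C[1]-C[0]+C[2]-C[3]; xv=C[3]-C[0]+C[2]-C[1]
print('yaw',np.degrees(np.arctan2(-yv[0],yv[1])),np.degrees(np.arctan2(xv[1],xv[0])))
yaw=np.arctan2(-yv[0],yv[1]); ex=np.array([np.cos(yaw),np.sin(yaw)]);ey=np.array([-ex[1],ex[0]]); O=C.mean(0)[:2]
loc=lambda P:np.c_[(P[:,:2]-O)@ex,(P[:,:2]-O)@ey].round(4)
W=ray('wrist',u([[443,300],[141,301],[318,257],[75,255],[218,258]]),.0705,c); print('pads,front corners',W.round(4),loc(W))
for z in (.0955,):
  W=ray('wrist',u([[546,222],[508,165],[572,165]]),z,c); print('ribs/knob',z,W.round(4),loc(W))
ut=lambda p:(np.array(p,float)+.5)/4.4-.5+[215,125]
W=ray('top',ut([[307,388],[295,418],[331,410]]),.0955);print('top knob ribs',W.round(4),loc(W))
W=ray('top',ut([[348,308],[540,258]]),.0705);print('top pads',W.round(4),loc(W))
Ct=ray('top',ut([[97,173],[543,48],[646,380],[190,507]]),.06);print(Ct.round(4),Ct.mean(0))
yv=Ct[0]-Ct[1]+Ct[3]-Ct[2];print(np.degrees(np.arctan2(-yv[0],yv[1])))
E
```

```text
[[ 0.5389 -0.1331  0.06  ]
 [ 0.4837  0.0889  0.06  ]
 [ 0.6485  0.1309  0.06  ]
 [ 0.7032 -0.0929  0.06  ]]
[np.float64(0.2288), np.float64(0.17), np.float64(0.2303), np.float64(0.1691)] [ 0.5936 -0.0016  0.06  ]
yaw 13.833820988269487 14.0242088227078
pads,front corners [[ 0.5752  0.0089  0.0705]
 [ 0.5981 -0.0833  0.0705]
 [ 0.5704 -0.0323  0.0705]
 [ 0.5876 -0.1058  0.0705]
 [ 0.5781 -0.0624  0.0705]] [[-0.0153  0.0146]
 [-0.0152 -0.0804]
 [-0.0299 -0.0243]
 [-0.0307 -0.0998]
 [-0.0296 -0.0554]]
ribs/knob 0.0955 [[0.5345 0.0295 0.0955]
 [0.5205 0.0146 0.0955]
 [0.5162 0.0322 0.0955]] [[-0.05    0.0444]
 [-0.0671  0.0332]
 [-0.0671  0.0514]]
top knob ribs [[0.5371 0.028  0.0955]
 [0.5234 0.034  0.0955]
 [0.5266 0.0173 0.0955]] [[-0.0478  0.0422]
 [-0.0596  0.0513]
 [-0.0606  0.0343]]
top pads [[ 0.5774  0.0075  0.0705]
 [ 0.5984 -0.085   0.0705]] [[-0.0135  0.0127]
 [-0.0152 -0.0822]]
[[ 0.6501  0.1279  0.06  ]
 [ 0.7046 -0.0927  0.06  ]
 [ 0.5392 -0.134   0.06  ]
 [ 0.4855  0.0862  0.06  ]] [ 0.59485405 -0.00316469  0.06      ]
13.803177806653693
```

Two views agree: the analyser is at (0.594, -0.002) with yaw 13.85°, the panel measures 229 x 170 mm, and the pads are 95 mm apart. The knob is ~20 mm in front of the hatch edge, as specified. The wrist view also shows the closed tip is ~14 mm wide and ~20 mm ahead of the TCP. Next I'll push the catch.

```bash
cat >> h.py <<'E'
O=np.array([.5942,-.0024]); YAW=np.radians(13.85); EX=np.array([np.cos(YAW),np.sin(YAW)]); EY=np.array([-EX[1],EX[0]])
def w(x,y,z): return list(O+x*EX+y*EY)+[z]
def loc(p): d=np.array(p[:2])-O; return np.array([d@EX,d@EY,p[2]]).round(4)
E
python3 - <<'E' 2>&1 | grep -v Gimbal
from h import *
A=ori(103.85)
manip.reach(w(-.052,.008,.16),A)
print(manip.line_to(w(-.052,.008,.100),vel=.08,guard=3))
s=manip.observe(); print(s['clock'],loc(s['eef_pos']),s['ft_force'])
hit=manip.line_to(w(-.052,.040,.100),vel=.03,guard=.8)
s=manip.observe(); print(hit,s['clock'],loc(s['eef_pos']),s['ft_force'])
cv2.imwrite('pics/c_scene.png',manip.camera('scene')[170:285,175:320]);cv2.imwrite('pics/c_wrist.png',manip.camera('wrist'))
E
python3 -c "
import cv2;cv2.imwrite('pics/c_sz.png',cv2.resize(cv2.imread('pics/c_scene.png'),None,fx=5,fy=5))"
```

```text
False
4.9167 [-0.0517  0.0079  0.1005] [0.19136122 0.4229426  0.21377424]
True 5.5583 [-0.0523  0.0253  0.0997] [0.06478055 1.39996372 0.30468798]
```

View pics/c_sz.png

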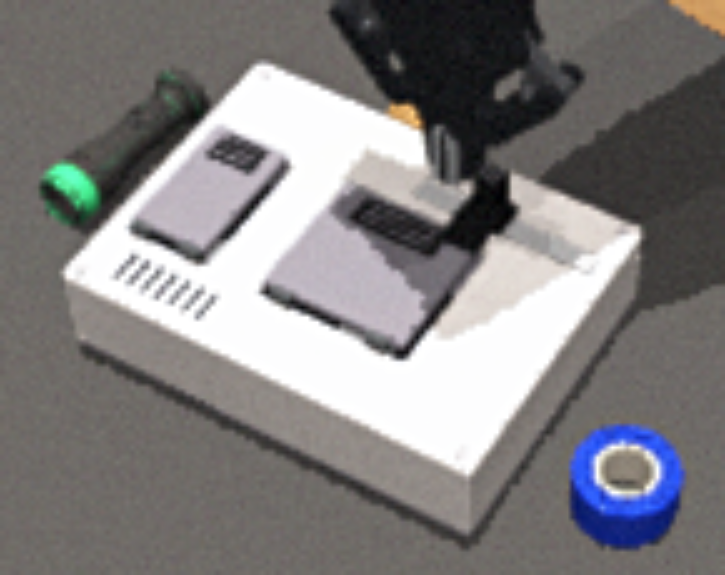

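View pics/c_wrist.png

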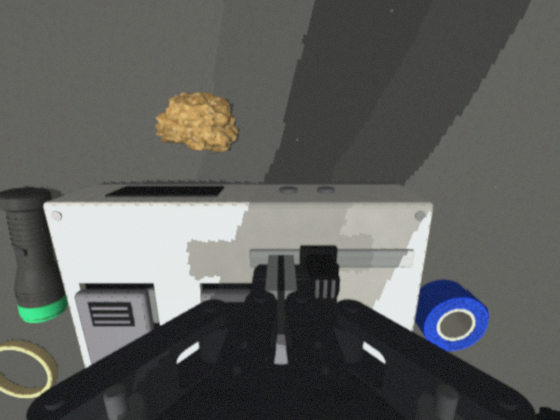

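The tip sits against the knob's right face at local y 0.025, where the half tip width puts it (scene zoom (460,180)). Next I'll push 30 mm further.

```bash
python3 - <<'E' 2>&1 | grep -v Gimbal
from h import *
hit=manip.line_to(w(-.052,.0555,.100),vel=.03,guard=8)
s=manip.observe(); print(hit,s['clock'],loc(s['eef_pos']),s['ft_force'])
manip.line_to(w(-.052,.040,.100),vel=.06)
manip.line_to(w(-.052,.0137,.17),vel=.12)
s=manip.observe(); print(s['clock'],loc(s['eef_pos']),s['ft_force'])
cv2.imwrite('pics/d_scene.png',cv2.resize(manip.camera('scene')[170:285,175:320],None,fx=5,fy=5))
c=manip.calibration('wrist');np.save('d.npy',np.r_[c['rvec'],c['tvec'],c['vertical_fov'],c['cx'],c['cy']])
cv2.imwrite('pics/d_wrist.png',manip.camera('wrist'))
E
```

```text
False 6.8417 [-0.0519  0.0555  0.1001] [-0.02023982 -1.0007018   0.35633303]
8.025 [-0.0523  0.014   0.1694] [ 0.17817898 -0.26420582 -0.5816274 ]
```

View pics/d_scene.png

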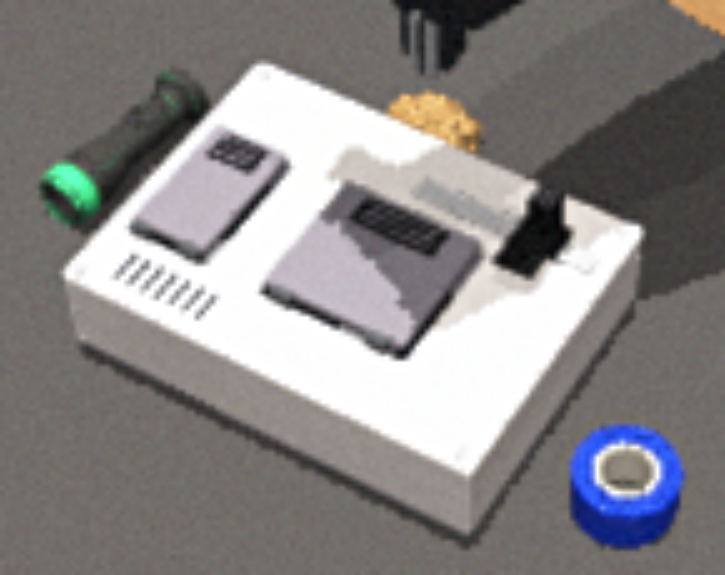

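View pics/d_wrist.png

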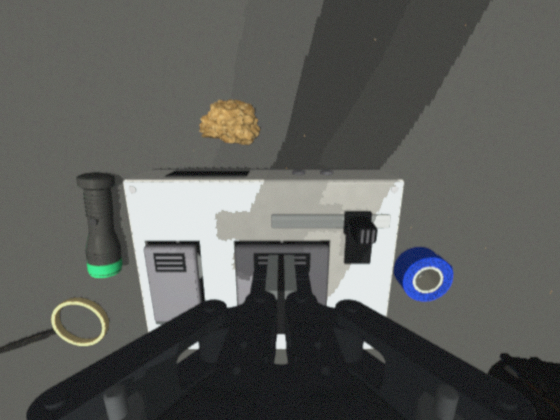

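The catch has moved clear: in the wrist view the tongue spans cols 344–372 and the hatch's left edge is at col ~330. I'll turn that gap into millimetres before pressing.

```bash
python3 - <<'E' 2>&1 | grep -v Gimbal
from h import *
v=np.load('d.npy'); c=dict(rvec=v[:3],tvec=v[3:6],vertical_fov=v[6],cx=v[7],cy=v[8])
for n,p,z in (('hatchL',[329,248],.07),('hatchR',[235,248],.07),('tongueR',[344.5,255],.072),('tongueL',[371.5,255],.072),('pad',[281.5,259],.071)):
    print(n,loc(ray('wrist',p,z,c)[0]))
E
```

```text
hatchL [-0.0289  0.0552  0.07  ]
hatchR [-0.0288 -0.0235  0.07  ]
tongueR [-0.0234  0.0681  0.072 ]
tongueL [-0.0235  0.0907  0.072 ]
pad [-0.0192  0.0155  0.071 ]
```

Contact force had the wrong sign at the guard stop, so it may have tripped early. I'll measure the travel directly by comparing tongue edges before and after.

```bash
python3 - <<'E' 2>&1 | grep -v Gimbal
from h import *
u=lambda p:(np.array(p,float)+.5)/4.4-.5+[180,170]
for f,im in (('b','pics/b_wrist.png'),('d','pics/d_wrist.png')):
    v=np.load(f+'.npy'); c=dict(rvec=v[:3],tvec=v[3:6],vertical_fov=v[6],cx=v[7],cy=v[8]); I=cv2.imread(im).min(2).astype(float)
    # profile along local y at x=-0.030 plane z=.072, from both sides
    for x in (-.026,-.030,-.034,-.036):
        ys=np.arange(.015,.115,.001); P=proj('wrist',[w(x,y,.072) for y in ys],c).astype(np.float32)
        g=cv2.remap(I.astype(np.float32),P[:,0].copy(),P[:,1].copy(),1).ravel()
        d=np.where(g<75)[0]; print(f,x,'dark y',(ys[d]*1000).round().astype(int))
E
```

```text
b -0.026 dark y [35 36 37 38 39 40 41 42 43 44 45 46 47 48 49 50 51 52 53 54 55]
b -0.03 dark y [35 36 37 38 39 40 41 42 43 44 45 46 47 48 49 50 51 52 53 54]
b -0.034 dark y [19 20 21 22 23 24 25 26 27 28 29 30 31 32 33 34 35 36 37 38 39 40 41 42
 43 44 45 46 47 48 49 50 51 52 53 54 55]
b -0.036 dark y [36 37 38 39 40 41 42 43 44 45 46 47 48 49 50 51 52 53 54 55]
d -0.026 dark y [31 33 68 69 70 71 72 73 74 75 76 77 78 79 80 81 82 83 84 85 86 87 88 89]
d -0.03 dark y [68 69 70 71 72 73 74 75 76 77 78 79 80 81 82 83 84 85 86 87 88 89]
d -0.034 dark y [15 16 17 18 19 20 21 22 23 24 25 26 27 28 29 30 31 32 33 34 35 36 37 38
 39 40 41 42 43 44 45 46 47 48 49 50 51 52 53 54 68 69 70 71 72 73 74 75
 76 77 78 79 80 81 82 83 84 85 86 87 88 89]
d -0.036 dark y [17 18 19 20 21 22 23 24 25 26 27 28 29 30 31 32 33 34 35 36 37 38 39 40
 41 42 43 44 45 46 47 48 49 50 51 52 53 54 68 69 70 71 72 73 74 75 76 77
 78 79 80 83 84 87 88 89]
```

The catch travelled 33 mm, with a 13 mm gap to the hatch, so it is clear. Next I'll press the hatch.

```bash
python3 - <<'E' 2>&1 | grep -v Gimbal
from h import *
A=ori(103.85)
manip.line_to(w(-.016,.0142,.12),vel=.1)
manip.line_to(w(-.016,.0142,.097),vel=.05)
s=manip.observe(); print(s['clock'],loc(s['eef_pos']),s['ft_force'])
hit=manip.line_to(w(-.016,.0142,.076),vel=.02,guard=12)
s=manip.observe(); print(hit,s['clock'],loc(s['eef_pos']),s['ft_force'])
E
```

```text
9.5 [-0.0161  0.0142  0.0969] [0.19427895 0.73402621 0.05266532]
True 10.2333 [-0.016   0.0141  0.0832] [-3.76918832  0.78761246 10.91602948]
```

Firm stop reached at 10.9 N, with the tip at z ≈ 0.064 (expected 0.065). Next I'll draw back.

```bash
python3 - <<'E' 2>&1 | grep -v Gimbal
from h import *
manip.line_to(w(-.020,.0142,.17),vel=.08)
manip.line_to(w(-.09,.0142,.30),vel=.15)
manip.pause(.8)
s=manip.observe(); print(s['clock'],loc(s['eef_pos']),s['ft_force'])
cv2.imwrite('pics/e_scene.png',cv2.resize(manip.camera('scene')[170:285,175:320],None,fx=5,fy=5))
cv2.imwrite('pics/e_wrist.png',manip.camera('wrist'))
cv2.imwrite('pics/e_top.png',manip.camera('top'))
E
```

```text
13.4083 [-0.09    0.0142  0.3   ] [ 0.78383051 -0.20536355  0.57688103]
```

View pics/e_scene.png

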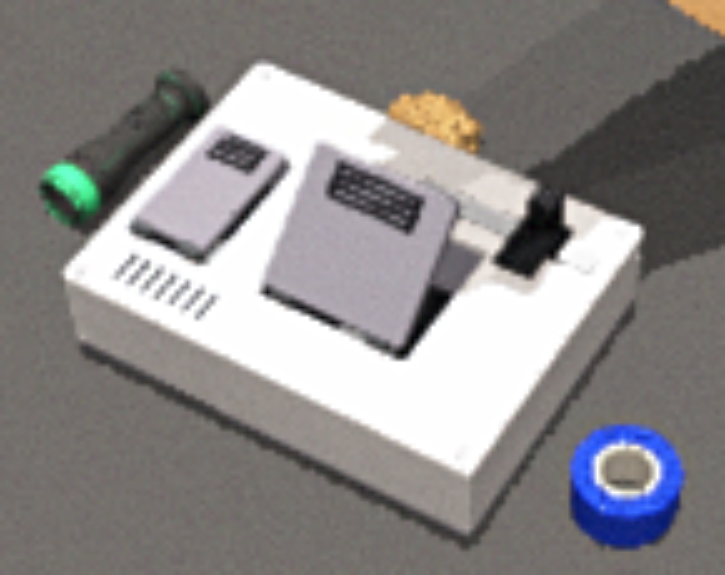

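View pics/e_wrist.png

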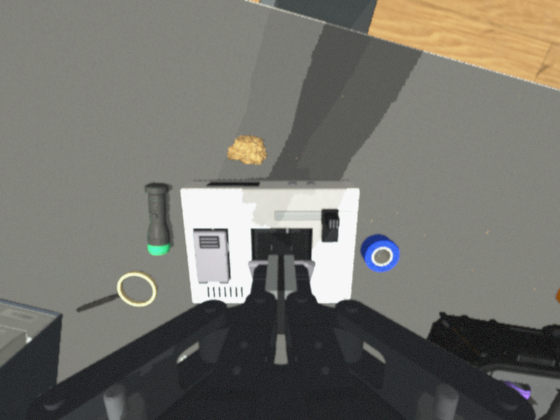

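The wide hatch is up (scene zoom: front edge at ~(390,170), dark opening below it). The narrow hatch is shut, and the torch, tape and stone are unmoved. I'll check the opening angle and that it holds, then hand in.

```bash
python3 - <<'E' 2>&1 | grep -v Gimbal
from h import *
for th in (0,.4,.55,.65,.75,.85):
    h=np.array([.045,.062]); r=np.array([-.061,.009]); cs,sn=np.cos(th),np.sin(th)
    p=h+[cs*r[0]+sn*r[1], -sn*r[0]+cs*r[1]]
    px=proj('scene',w(p[0],.0142,p[1]))[0]; print(th,((px-[175,170]+.5)*5-.5).round(1))
manip.pause(1.0)
a=cv2.imread('pics/e_scene.png'); b=cv2.resize(manip.camera('scene')[170:285,175:320],None,fx=5,fy=5)
cv2.imwrite('pics/f_scene.png',b); d=cv2.absdiff(a,b).max(2); print('changed px',(d>70).sum(), manip.observe()['clock'])
E
```

```text
0 [397.5 227.4]
0.4 [387.2 207.1]
0.55 [380.7 204. ]
0.65 [375.7 203.3]
0.75 [370.1 203.9]
0.85 [364.1 205.7]
changed px 0 14.6083
```

```bash
python3 -c "
from plant import manip
print(manip.hand_in(), manip.observe()['clock'])"
```

```text
the job is handed in; nothing more can be done
the job is handed in; nothing more can be done
```

The analyser is ready and handed in: the catch is clear and the wide hatch is open. The robot's clock read 14.6 s at the last check, against the 40 s limit.

- **Catch:** I pushed it left with the closed fingertip while the wide hatch stayed shut. Comparing wrist pictures from before and after, it travelled about 33 mm (25 mm needed, end stop at 42 mm). The tongue now clears the hatch edge by about 13 mm.
- **Wide hatch:** I pressed it once on its pad, down to the firm stop at about 11 N with the tip at z ≈ 0.064 m, then drew back and up. It popped open; the pad's position in the scene picture fits an angle of about 0.70–0.75 rad. A second picture about 1 s later showed no change.
- **Everything else:** In the pictures the narrow hatch is shut, and the torch, tape roll and stone look unmoved. The arm was clear of everything.

**One reading disagreed:** the force had the wrong sign when the 0.8 N guard stopped the first approach to the catch. It may have tripped on the arm's own motion rather than on contact, so I relied on the pictures for the catch travel instead.

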